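Load the bench cheese press and wind it to its mark

ROBOT

A 6-joint arm with a two-finger parallel gripper is mounted at the origin on the work surface. World frame = base frame: x ahead of the robot, y to its left, z up, the work surface at z = 0. Lengths are in m, angles in rad, forces in N, time in s.
With the tool pointing down it reaches from about 0.25 to 0.725 m from the base axis. Payload 4 kg.
Tool frame: the origin (TCP) lies on the centre line of the jaws, within the pads' length; the fingertips stand 14 mm ahead of it and the grasp point (between the pads) lies 5 mm behind it; z points along the fingers, x is the direction in which the jaws open and shut, and the axes are right-handed (so a half turn about z gives the same grasp; the last joint's range is limited). The gripper opens to 85 mm and grips with 20 to 120 N. Pads are 22 mm wide; open, the fingers measure 114 mm over their backs; the gripper's body (76 mm by 85 mm) begins 54 mm behind the grasp point. The pads swing forward as they close: fully open they stand 13 mm farther back than shut.
Start: joints at [-1.101, 0.241, 0.005, 1.335, 0, 1.571], TCP at [0.226, -0.446, 0.245] pointing down, gripper open.
Joint ranges: [-2.72, 2.72], [-1.05, 1.87], [-1.09, 1.28], [-1.99, 2.15], [-1.42, 1.44], [-3.14, 3.14]. Speed limits (rad/s): [2.79, 2.79, 3.14, 3.14, 3.14, 3.14].

INTERFACE

Orientations are given as a unit quaternion [x, y, z, w].
In Python, from workcell import get_obs, optics, ticket gives the robot as it stands.
- The arm moves only by the shell command python3 -m inch 'ROWS'. ROWS is JSON, a list that holds one entry, the list of rows, each a list of 5 numbers: the finger opening in cm, from 0 to 8.54, then the shift along the tool's x, y, z in cm, then the turn about the tool's z in degrees. In form: [[[fingers, dx, dy, dz, roll], ...]]. A call has exactly 5 rows; each row is the pose to reach, as a shift and turn from the pose measured when the call began, along the tool's axes at that moment; what a row does not reach only later rows make up. A row lasts 1/8 s, in which the tool goes at most 62.5 mm and 10.7 degrees, less where a joint would pass 70% of its speed; a pose out of reach is approached as far as the arm can. A call with a gripper value outside its range is refused whole. The fingers move at their own pace and stop on an object; the grip force is fixed at half the most. Time passes only in rows, so rows that repeat a pose let the fingers close, or fill a call up. It gives the time, the measured TCP pose, the force and the opening at its end, in the units of the state.
- get_obs(): the state, without advancing time (a new reading comes with each control period).
- optics.camera(name): name is "scene" or "top" or "wrist"; returns (picture, depth): 420x560x3 uint8, red, green, blue; 420x560 float32, m along the optical axis (not along the pixel's ray), 0 where there is no reading.
- optics.camera_info(name): a dict with "vfov" (degrees; the focal length in pixels is half the picture's height over the tangent of half this angle, whatever the lens; pixels are square), "cx", "cy" (the principal point, pixels), "k1" (the pictures are not rectified: a ray, as slopes to the right and down, at radius r is drawn at 1 + k1 r^2 times it, then the intrinsics apply), "R" (3x3) and "t" (3): a world point X has camera coordinates R X + t. Camera axes: x right, y down, z forward; pixel columns grow to the right and rows downward; lengths in m; the calibration is good to about 2 mm. A picture is of the moment at which its call begins: read the wrist's pose just before it. camera_info takes no time and is no camera call; for the wrist camera it gives the pose at the moment of the call.
- ticket.job_done(): hands the job in, once; it reports no verdict.
The state is a dict: "clock": time; "joint_pos": joint angles; "joint_vel": joint speeds; "tau": joint torques, N m; "eef_pos": TCP position; "tool_rot": TCP orientation; "ft_force": force on the tool from outside, world axes, zero at the start; "ft_torque": the same for the moment, N m; "grip_width": finger opening in m.
Only numpy, scipy, OpenCV 4.12 (cv2) and the standard library are available. Lean on these libraries where they do the work, as an engineer would, in place of code of your own. Each camera call takes 0.05 s, during which the arm holds its last target.

TASK

Take the oblong filled mould from the draining tray, keeping it upright, and stand it in the press box lengthwise across the box, next to the mould already there; stand the full-size pressing board in the box between it and the platen. Wind the knob clockwise until its nose stands at the long mark with the pawl caught in that tooth, so that the platen presses the pack tight. Leave the other moulds, the other boards and the rest of the things where they are.

Things in the scene. Friction and masses are not known exactly. Their poses are not given: they have to be found in the camera images.
- press: Fixed steel bench press, 300 mm long. Origin on the table under its middle; y runs along the press towards the knob, x across, z up. At the -y end an open-topped press box: floor at z = 20 mm, 72 mm wide inside (x -36 to 36), side walls up to z = 78 mm, inner face of the end wall at y = -120 mm, other end closed by the platen. Behind it the gear housing: x -65 to 41, y 54 to 146, top z = 75 mm.
- knob_grip (a point): Centre of the knob's bar grip, on its upright axis (press x = -20, y = 100, z = 112 mm). Black bar 56 mm long, 14 thick, 28 high (z 98 to 126 mm); a pointed nose at one end (this point's -x) reaches 37 mm from the axis. At joint 0 the nose points along the press's -x. Below: ratchet wheel (radius 30 mm, top z = 90 mm) and the pawl, whose pivot pin (press x = 0, y = 60) is 97 mm high.
- knob (a joint): Knob angle, rad, grows clockwise from above (winding). The pawl catches each of the 12 teeth, every 0.524 rad from 0; it starts on tooth 0 or 1. Dial marks: five short at 0 to 2.094, the last, long one at 2.618. Let go between teeth it springs back to the last tooth passed; turned 0.1 past a tooth and let go it settles on it. It cannot turn back past the pawl.
- pawl (a joint): Sprung pawl, rad: about 0 when seated at the root of a tooth, up to 0.22 while a tooth passes under it.
- platen (a joint): Compression of the press spring behind the platen, m: 0 while the platen touches nothing, about 0.006 with the full pack at the long mark (1.5 N/mm). The platen is a steel plate 64 mm wide, 50 mm high; its face lies at press y = 0.018 - 0.0206 x knob + platen. The knob springs back with 0.08 (at 0) to 0.32 N m (at the long mark, pack pressed).
- bay (a point): Fixed point on the box floor, centre line of the box, press y = -32 mm: about the middle of the free length between the mould already in the press and the drawn-back platen.
- brick_center (a point): The filled mould to be loaded: the only oblong one in the draining tray. White slotted plastic box, open on top, 62 mm (its x) by 38 mm (its y) by 60 mm high, 0.11 to 0.22 kg. Point at its centre, 30 mm up. It stands on the tray floor, 4 mm above the table, in a row of three along the tray's y with round moulds, 9 mm gaps: no room there for a finger.
- resident_center (a point): Centre (30 mm up) of an identical oblong mould already in the press box, against the end wall (its centre at about press y = -100 mm), 38 mm thick along the press. It stays there.
- board_tab (a point): The full-size pressing board: white plastic, 60 mm wide (its x), 14 mm thick (its y), body 52 mm high, with a gripping tab on top 34 mm wide, 10 mm thick, 28 mm high (80 mm over all), 0.06 kg. The point lies in the tab, 70 mm above the board's foot (10 mm below the tab's top). It stands upright in a slot of the board stand, foot 8 mm above the table.
- stand: Fixed grey stand with three slots, 78 by 128 mm, base 8 mm thick, its slots side by side along its y, 42 mm apart; the cheeks of the slots are 30 mm high and the boards have 1.5 mm play each side.
- tray: Fixed steel draining tray, 110 mm (x) by 190 mm (y), floor 4 mm and rim 9 mm above the table. The three moulds stand at y = -53, 0 and 53 mm, in any order.
- round1_center (a point): Bystander: round white mould in the tray, 50 mm diameter, 66 mm high; point at its centre.
- round2_center (a point): Bystander: round white mould in the tray, same as the other.
- narrow_board_tab (a point): Bystander: narrower pressing board in the stand, 42 mm wide, 80 mm over all; point in its tab, 70 mm above its foot.
- low_board_tab (a point): Bystander: lower pressing board in the stand, 60 mm wide but only 62 mm over all; point in its tab, 52 mm above its foot.
- jar: Bystander: glass jar with steel lid standing on the table between robot and press, 48 mm diameter, 85 mm high; origin under its centre.
- beaker: Bystander: clear plastic measuring beaker, 70 mm diameter, 100 mm high, beyond the press; origin under its centre.
- ladle: Bystander: steel spoon lying on the table, 240 mm long along its x; origin on the table under its middle.
- cheese: Bystander: loose round cheese, 80 mm diameter, 34 mm high, lying on the table beyond the press; origin under its centre.
There are look-alikes about, which are no part of the job. Leave any green or orange look-alike of the part that bears brick_center alone.

How it is judged:
By the outcome, as a careful person would: the job done as asked, in the order asked, and still so for the second after the job is handed in, with the robot touching nothing.
It also fails if it takes over 72 s, if anything falls off the work surface, if the arm or the gripper's body presses on something with over 40 N, if the wrist force passes 120 N, or if a joint passes its speed limit or range.

## Working session

There is one attempt and no reset: what is moved stays moved. The work goes in short steps, Python scripts to look and compute and a shell command to move; the robot and the scene stay as the last step left them, time stands still between calls to the robot, and variables do not carry over. Pictures are saved under pics/ and viewed, and the job is handed in when it is done.

```bash
ls; mkdir -p pics
cat > h.py <<'E'
import numpy as np, cv2
from workcell import get_obs, optics, ticket
from scipy.spatial.transform import Rotation as Ro
def shot(name,fn=None):
    ci=optics.camera_info(name); im,d=optics.camera(name)
    if fn: cv2.imwrite('pics/'+fn+'.png',im[:,:,::-1]); 
    np.savez('pics/'+(fn or 'last')+'.npz',im=im,d=d,**{k:np.array(v) for k,v in ci.items()})
    return im,d,ci
def load(fn):
    z=np.load('pics/'+fn+'.npz'); return z['im'],z['d'],{k:z[k] for k in('vfov','cx','cy','k1','R','t')}
def K(ci):
    f=210/np.tan(np.radians(float(ci['vfov']))/2); return f,float(ci['cx']),float(ci['cy'])
def unproj(ci,d):
    f,cx,cy=K(ci); h,w=d.shape
    u,v=np.meshgrid(np.arange(w),np.arange(h)); return pts(ci,u,v,d)
def rays(ci,u,v):
    f,cx,cy=K(ci); x=(np.asarray(u,float)-cx)/f; y=(np.asarray(v,float)-cy)/f; k=float(ci['k1'])
    a,b=x.copy(),y.copy()
    for _ in range(15):
        s=1+k*(a*a+b*b); a=x/s; b=y/s
    return a,b
def pts(ci,u,v,d):
    a,b=rays(ci,u,v); P=np.stack([a*d,b*d,d],-1); R=np.array(ci['R']); return (P-np.array(ci['t']))@R
def onz(ci,u,v,z):
    a,b=rays(ci,u,v); R=np.array(ci['R']); C=-R.T@np.array(ci['t'])
    D=np.stack([a,b,np.ones_like(a)],-1)@R; s=(z-C[2])/D[...,2]; return C+D*s[...,None]
def proj(ci,X):
    f,cx,cy=K(ci); p=np.asarray(X)@np.array(ci['R']).T+np.array(ci['t']); a=p[...,0]/p[...,2]; b=p[...,1]/p[...,2]
    s=1+float(ci['k1'])*(a*a+b*b); return np.stack([cx+f*a*s,cy+f*b*s],-1)
E
python3 - <<'E'
from h import *
for n in('scene','top','wrist'):
    im,d,ci=shot(n,n+'0'); print(n,ci, (d==0).mean())
print(get_obs())
E
```

```text
pics
scene {'vfov': 56.889750863774104, 'cx': 278.015358014184, 'cy': 211.36537437287203, 'k1': -0.03192955775600637, 'R': array([[-0.61576617,  0.78789739, -0.0070513 ],
       [ 0.48976996,  0.37572946, -0.78673551],
       [-0.61721748, -0.48789863, -0.61724996]]), 't': array([ 0.35124961, -0.17653577,  1.42308049])} 0.004009353741496599
top {'vfov': 57.44649734629333, 'cx': 276.30082454073914, 'cy': 212.6352840581366, 'k1': -0.020418101957024423, 'R': array([[-0.00334261, -0.99994308,  0.01013204],
       [-0.99940922,  0.0029939 , -0.03423823],
       [ 0.03420595, -0.0102405 , -0.99936234]]), 't': array([-0.01157247,  0.53325586,  1.00235015])} 0.004090136054421769
wrist {'vfov': 70.79528433280606, 'cx': 279.60285859759983, 'cy': 214.01872773846083, 'k1': 0.008177201664557125, 'R': array([[ 0.45207125, -0.89197882, -0.00231723],
       [-0.85789703, -0.43550632,  0.27266634],
       [-0.24422177, -0.12127667, -0.96210587]]), 't': array([-0.49813329, -0.03357864,  0.37841906])} 0.004013605442176871
{'clock': 0.15, 'joint_pos': array([-1.10101459e+00,  2.41272705e-01,  4.05776922e-03,  1.33520835e+00,
        1.12667723e-05,  1.57080433e+00]), 'joint_vel': array([ 0.00109659, -0.00163986,  0.00246137,  0.00051265, -0.00073188,
       -0.00159546]), 'tau': array([-5.60925528e-04, -3.72635150e+01,  2.52638376e+01,  1.24159735e-02,
       -7.15519923e-05,  9.64326517e-06]), 'eef_pos': array([ 0.22614576, -0.44543225,  0.24461027]), 'tool_rot': array([ 8.52256876e-01, -5.23122888e-01, -6.90351616e-04, -4.30346303e-04]), 'ft_force': array([ 0.41919934,  0.71741718, -0.2895269 ]), 'ft_torque': array([ 0.00553024,  0.01806897, -0.06499164]), 'grip_width': 0.08531456087118698}
```

View pics/top0.png

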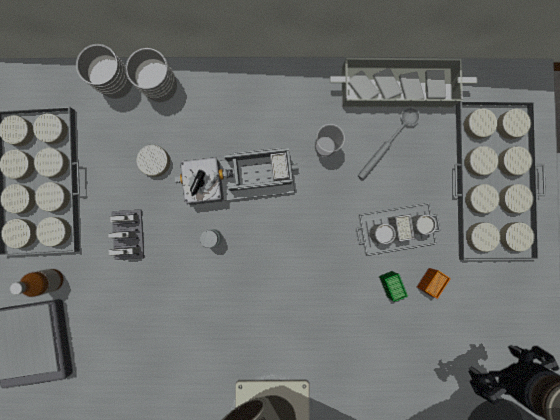

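View pics/scene0.png

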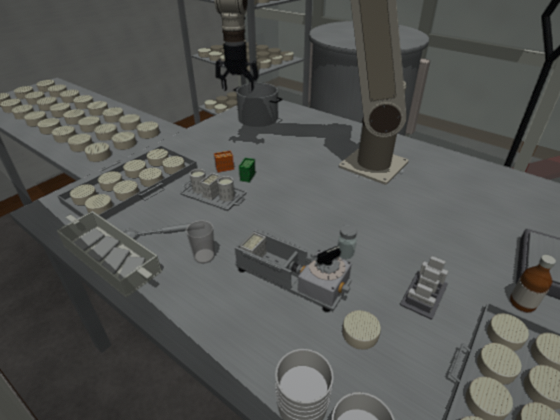

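View pics/wrist0.png

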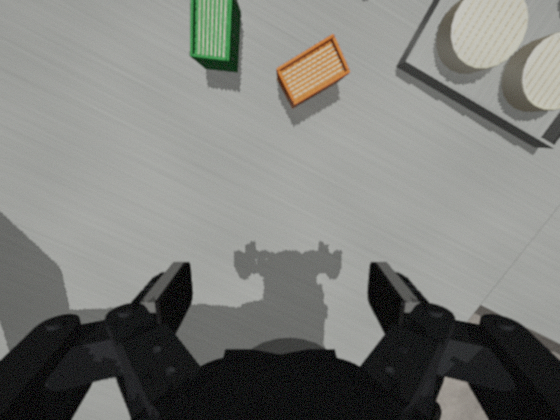

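Top view: the oblong white mould is in the tray at about (404,229), between round moulds at (385,234) and (426,225). The look-alikes are the green box (393,287), the orange box (433,283) and the resident in the press (281,167). I choose the tray one. Boards stand at (122,217), (122,236) and (122,253). I'll check these in close crops.

Run:
```python
from h import *
im,d,ci=load('top0')
a=cv2.resize(im[140:210,170:305],None,fx=5.8,fy=5.8,interpolation=cv2.INTER_CUBIC)
cv2.imwrite('pics/c1.png',a[:,:,::-1])
b=cv2.resize(im[195:260,350:445],None,fx=5,fy=5,interpolation=cv2.INTER_CUBIC)
c=cv2.resize(im[200:265,95:155],None,fx=5,fy=5,interpolation=cv2.INTER_CUBIC)
cv2.imwrite('pics/c2.png',np.hstack([b,c])[:,:,::-1])
P=unproj(ci,d)
for n,(u,v) in dict(tray=(404,229),r1=(385,234),r2=(426,225),res=(281,167),b1=(122,217),b2=(122,236),b3=(122,253),knob=(197,183),jar=(209,239),table=(300,300)).items(): print(n,P[v,u].round(3))
```

```text
tray [ 0.489 -0.336  0.056]
r1 [ 0.477 -0.286  0.058]
r2 [ 0.499 -0.389  0.063]
res [ 0.644 -0.025  0.075]
b1 [0.521 0.37  0.07 ]
b2 [0.475 0.364 0.084]
b3 [0.434 0.361 0.089]
knob [0.599 0.173 0.126]
jar [0.467 0.152 0.084]
table [ 0.302 -0.075  0.001]
```

View pics/c1.png

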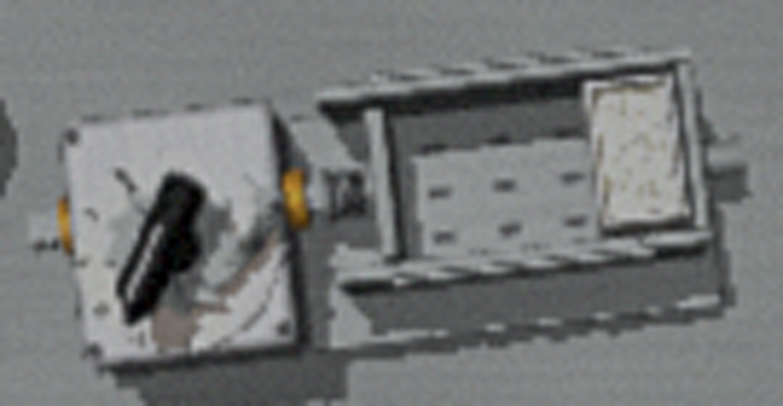

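View pics/c2.png

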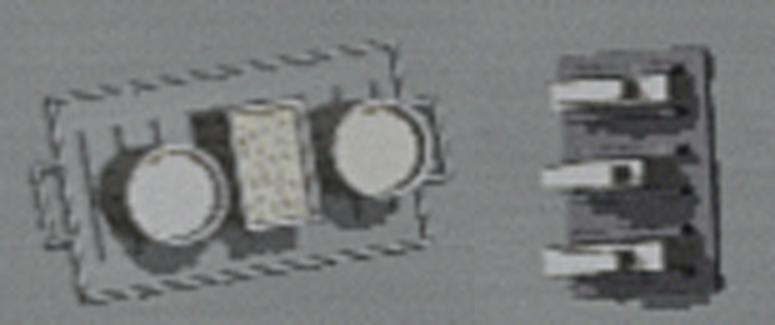

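```bash
cat >> h.py <<'E'
def rect(P,mask):
    q=P[mask][:,:2]; (c,s,a)=cv2.minAreaRect((q*1000).astype(np.float32)); return np.array(c)/1000,s,a
def go(pos=None,psi=None,o=None):
    "target TCP pos, jaw angle psi deg -> dx dy dz (cm), roll deg"
    o=o or get_obs(); R=Ro.from_quat(o['tool_rot']).as_matrix(); p=o['eef_pos']
    pos=p if pos is None else np.array(pos)
    D=R.T@(pos-p)*100; cur=np.degrees(np.arctan2(R[1,0],R[0,0])); 
    r=0 if psi is None else cur-psi
    print('D',D.round(2),'cur psi',cur.round(2),'roll options',[round((r+k)%360-180,2) for k in(0,180)],'q6',o['joint_pos'][5].round(3),'p',p.round(4),'clk',o['clock'],'tilt',R[:,2].round(4),'w',round(o['grip_width'],4),'F',o['ft_force'].round(1))
E
python3 - <<'E'
from h import *
im,d,ci=load('top0'); P=unproj(ci,d)
def comp(u,v,lo,hi,win=45):
    m=np.zeros(d.shape,bool); m[v-win:v+win,u-win:u+win]=True
    m&=(P[...,2]>lo)&(P[...,2]<hi)
    n,l=cv2.connectedComponents(m.astype(np.uint8)); m=l==l[v,u]; print((u,v),m.sum(),rect(P,m),P[m].mean(0).round(4))
comp(404,229,.045,.075); comp(385,234,.045,.08); comp(426,225,.045,.08);comp(281,167,.072,.1);comp(197,183,.105,.14)
m=(P[...,2]>.065)&(P[...,2]<.085); m[:, :]&=False
W,dw,cw=load('wrist0'); C=-cw['R'].T@cw['t']; print('cam',C)
o=get_obs(); Rt=Ro.from_quat(o['tool_rot']).as_matrix(); print('cam in tool',Rt.T@(C-o['eef_pos']), Rt.T@cw['R'][2])
# side walls: fit z 0.074-0.081 pts near press
m=(P[...,2]>.07)&(P[...,2]<.09); sub=np.zeros_like(m); sub[145:205,222:302]=1; m&=sub; print('box',m.sum(),rect(P,m))
m=(P[...,2]>.068)&(P[...,2]<.082); sub=np.zeros_like(m); sub[150:210,175:226]=1; m&=sub; print('housing',m.sum(),rect(P,m))
E
```

```text
(404, 229) 767 (array([ 0.4886572, -0.3051423]), (62.40849685668945, 95.93122100830078), 9.2475004196167) [ 0.4862 -0.3094  0.0597]
(385, 234) 767 (array([ 0.4886572, -0.3051423]), (62.40849685668945, 95.93122100830078), 9.2475004196167) [ 0.4862 -0.3094  0.0597]
(426, 225) 377 (array([ 0.50142239, -0.38452396]), (48.58714294433594, 49.33255386352539), 12.585561752319336) [ 0.5012 -0.3845  0.0615]
(281, 167) 769 (array([0.64265741, 0.02167364]), (90.44377136230469, 139.61338806152344), 6.436786651611328) [6.45e-01 4.00e-04 7.71e-02]
(197, 183) 192 (array([0.60185919, 0.17620828]), (15.050169944763184, 63.65293884277344), 65.79134368896484) [0.6027 0.1739 0.1228]
cam [ 0.2888029  -0.41305466  0.37208067]
cam in tool [-0.00071362 -0.07052781 -0.12746861] [-8.51250280e-04  2.72676307e-01  9.62105455e-01]
box 990 (array([0.64138007, 0.03299551]), (90.44377136230469, 162.4008026123047), 6.436786651611328)
housing 1105 (array([0.61461194, 0.1644866 ]), (106.65613555908203, 114.44158172607422), 6.781601905822754)
```

```bash
python3 -c "
from h import *
go([.493,-.332,.245],9)"
```

```text
D [  1.97 -28.93  -0.04] cur psi -63.08 roll options [np.float64(107.92), np.float64(-72.08)] q6 1.571 p [ 0.2261 -0.4454  0.2446] clk 0.15 tilt [-7.0e-04  1.5e-03 -1.0e+00] w 0.0853 F [ 0.4  0.7 -0.3]
```

```bash
python3 -m inch '[[[8.5,0.4,-5.8,0,-10],[8.5,0.8,-11.6,0,-20],[8.5,1.2,-17.4,0,-30],[8.5,1.6,-23.2,0,-40],[8.5,2.0,-28.9,0,-50]]]'; python3 -c "
from h import *
go([.493,-.332,.245],9)"
```

```text
clock: 0.78
eef_pos: [0.4944, -0.3314, 0.2442]
tool_rot: [0.994, -0.111, -0.001, -0.001]
ft_force: [1.1, -0.4, 0.3]
grip_width: 0.0852
D [-0.12  0.09 -0.08] cur psi -12.75 roll options [np.float64(158.25), np.float64(-21.75)] q6 1.202 p [ 0.4944 -0.3314  0.2442] clk 0.775 tilt [-0.0013  0.0016 -1.    ] w 0.0852 F [ 1.1 -0.4  0.3]
```

```bash
python3 -m inch '[[[8.5,0,0,0,-10],[8.5,0,0,0,-20],[8.5,0,0,0,-21.7],[8.5,0,0,0,-21.7],[8.5,0,0,0,-21.7]]]'; python3 -c "
from h import *
go([.493,-.332,.245],9)
shot('wrist','w1')"
```

```text
clock: 1.4
eef_pos: [0.4942, -0.3316, 0.2442]
tool_rot: [0.997, 0.077, -0.001, -0.001]
ft_force: [-0.4, -0.3, 0.0]
grip_width: 0.085
D [-0.12  0.02 -0.08] cur psi 8.85 roll options [np.float64(179.85), np.float64(-0.15)] q6 0.825 p [ 0.4942 -0.3316  0.2442] clk 1.4 tilt [-0.0012  0.0016 -1.    ] w 0.085 F [-0.4 -0.3  0. ]
```

View pics/w1.png

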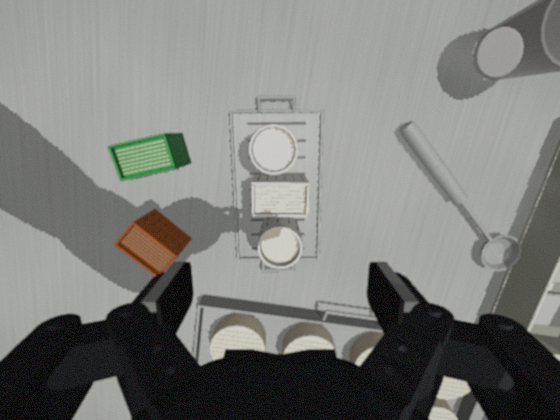

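The white oblong mould is at (279,199), between round ones at (273,149) and (280,246). The green (150,155) and orange (155,240) boxes lie outside the tray. The white one is the target.

Run:
```python
from h import *
im,d,ci=load('w1'); P=unproj(ci,d)
def comp(u,v,lo,hi,win=45):
    m=np.zeros(d.shape,bool); m[v-win:v+win,u-win:u+win]=True
    m&=(P[...,2]>lo)&(P[...,2]<hi)
    m=cv2.erode(m.astype(np.uint8),np.ones((1,1)))
    n,l=cv2.connectedComponents(m); m=l==l[v,u]; print((u,v),m.sum(),rect(P,m),np.percentile(P[m][:,2],[5,50,95]).round(4))
comp(279,199,.056,.072); comp(273,149,.056,.078); comp(280,246,.056,.078)
b=cv2.resize(im[120:275,225:335],None,fx=4,fy=4,interpolation=cv2.INTER_CUBIC)[:,:,::-1]
# tray rect corner
cv2.imwrite('pics/c3.png',b)
```

```text
(279, 199) 232843 (array([ 0.49939465, -0.41866101]), (828.7178955078125, 588.1915283203125), 8.907123565673828) [-2.200e-03 -3.000e-04  3.187e-01]
(273, 149) 1955 (array([ 0.48052985, -0.28121521]), (48.50968551635742, 49.197998046875), 9.00582218170166) [0.0568 0.0582 0.0693]
(280, 246) 1602 (array([ 0.50363062, -0.38457068]), (48.73236083984375, 49.39189910888672), 9.064062118530273) [0.0569 0.0586 0.0693]
```

View pics/c3.png

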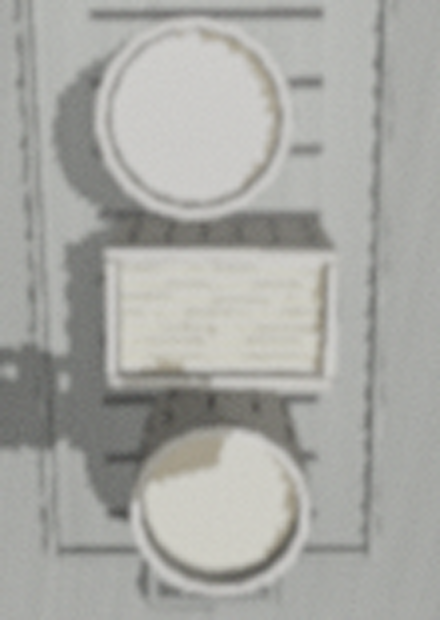

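Run:
```python
from h import *
im,d,ci=load('w1'); P=unproj(ci,d)
m=np.zeros(d.shape,bool); m[176:222,244:316]=1; m&=(P[...,2]>.059)&(P[...,2]<.072)
n,l,st,_=cv2.connectedComponentsWithStats(m.astype(np.uint8)); k=1+np.argmax(st[1:,4]); mm=l==k
print(st, rect(P,mm))
c=np.array([[105,250],[338,250],[334,378],[108,378]])/4+[225,120]
q=onz(ci,c[:,0],c[:,1],.064); print(q.round(4), q.mean(0), np.linalg.norm(np.diff(q,axis=0),axis=1))
e=q[1]-q[0]+q[2]-q[3]; print(np.degrees(np.arctan2(e[1],e[0])))
```

```text
[[     0      0    560    420 234641]
 [   251    182     59     36    559]] (array([ 0.49549924, -0.33288528]), (62.14997100830078, 38.27733612060547), 7.768232822418213)
[[ 0.4629 -0.3185  0.064 ]
 [ 0.5234 -0.3091  0.064 ]
 [ 0.5286 -0.3437  0.064 ]
 [ 0.4681 -0.353   0.064 ]] [ 0.49573114 -0.33106372  0.064     ] [0.06121101 0.03495193 0.06119032]
8.807256798561104
```

```bash
python3 -c "
from h import *
go([.4955,-.3328,.040],8.5)"
```

```text
D [ 0.13  0.17 20.43] cur psi 8.86 roll options [np.float64(-179.64), np.float64(0.36)] q6 0.825 p [ 0.4942 -0.3316  0.2443] clk 1.45 tilt [-0.0012  0.0015 -1.    ] w 0.0854 F [ 0.5  0.1 -0.9]
```

```bash
python3 -m inch '[[[8.5,0.1,0.15,5,0.3],[8.5,0.13,0.17,10,0.3],[8.5,0.13,0.17,14,0.3],[8.5,0.13,0.17,18,0.3],[8.5,0.13,0.17,20.4,0.3]]]'
python3 -m inch '[[[8.5,0,0,0,0],[5.5,0,0,0,0],[5.5,0,0,0,0],[5.5,0,0,0,0],[5.5,0,0,0,0]]]'; python3 -c "
from h import *
go([.4955,-.3328,.040],8.5)"
```

```text
clock: 2.08
eef_pos: [0.4942, -0.3322, 0.038]
tool_rot: [0.997, 0.074, -0.002, -0.002]
ft_force: [0.2, -1.4, 0.1]
grip_width: 0.0851
clock: 2.7
eef_pos: [0.4953, -0.333, 0.0398]
tool_rot: [0.997, 0.074, -0.0, -0.001]
ft_force: [-0.7, -0.4, 6.5]
grip_width: 0.0612
D [ 0.02 -0.02 -0.02] cur psi 8.49 roll options [np.float64(179.99), np.float64(-0.01)] q6 0.831 p [ 0.4953 -0.333   0.0398] clk 2.7 tilt [-9.0e-04  1.2e-03 -1.0e+00] w 0.0612 F [-0.7 -0.4  6.5]
```

```bash
python3 -m inch '[[[5.5,0,0,-1.5,0],[5.5,0,0,-4,0],[5.5,0,0,-7,0],[5.5,0,0,-10,0],[5.5,0,0,-10,0]]]'
python3 -c "
from h import *
go([.45,-.12,.0365],8.5)"
```

```text
clock: 3.32
eef_pos: [0.497, -0.3342, 0.143]
tool_rot: [0.997, 0.074, 0.002, 0.001]
ft_force: [1.1, -0.1, -2.2]
grip_width: 0.061
D [ -1.53 -21.91  10.58] cur psi 8.49 roll options [np.float64(179.99), np.float64(-0.01)] q6 0.83 p [ 0.497  -0.3342  0.143 ] clk 3.325 tilt [ 0.0043 -0.0023 -1.    ] w 0.061 F [ 1.1 -0.1 -2.2]
```

```bash
python3 -m inch '[[[5.5,-0.4,-5,0,0],[5.5,-0.8,-10,0,0],[5.5,-1.2,-15,0,0],[5.5,-1.5,-20,0,0],[5.5,-1.5,-21.9,0,0]]]'
python3 -m inch '[[[5.5,0,0,0,0],[5.5,0,0,0,0],[5.5,0,0,3,0],[5.5,0,0,6,0],[5.5,0,0,8,0]]]'
python3 -c "
from h import *
go([.45,-.12,.0365],8.5)"
```

```text
clock: 3.95
eef_pos: [0.4476, -0.1172, 0.1408]
tool_rot: [0.997, 0.075, 0.0, 0.001]
ft_force: [-0.9, -0.1, -1.2]
grip_width: 0.0611
clock: 4.58
eef_pos: [0.4474, -0.1187, 0.0593]
tool_rot: [0.997, 0.074, -0.0, 0.001]
ft_force: [-0.5, -0.7, -2.3]
grip_width: 0.0613
D [0.24 0.17 2.28] cur psi 8.5 roll options [np.float64(-180.0), np.float64(0.0)] q6 1.164 p [ 0.4474 -0.1187  0.0593] clk 4.575 tilt [-6.0e-04 -1.1e-03 -1.0e+00] w 0.0613 F [-0.5 -0.7 -2.3]
```

```bash
python3 -m inch '[[[5.5,0,0,1,0],[5.5,0,0,1.7,0],[5.5,0,0,2.1,0],[5.5,0,0,2.28,0],[5.5,0,0,2.28,0]]]'
python3 -c "
from h import *
go([.45,-.12,.036],8.5)"
```

```text
clock: 5.2
eef_pos: [0.4477, -0.1188, 0.0369]
tool_rot: [0.997, 0.074, 0.0, 0.001]
ft_force: [0.0, 0.8, -1.5]
grip_width: 0.0615
D [0.21 0.15 0.09] cur psi 8.5 roll options [np.float64(-180.0), np.float64(0.0)] q6 1.164 p [ 0.4477 -0.1188  0.0369] clk 5.2 tilt [ 2.0e-04 -1.4e-03 -1.0e+00] w 0.0615 F [ 0.   0.8 -1.5]
```

```bash
python3 -m inch '[[[5.5,0,0,0.1,0],[5.5,0,0,0.1,0],[8.5,0,0,0.1,0],[8.5,0,0,0.1,0],[8.5,0,0,0.1,0]]]'
python3 -m inch '[[[8.5,0,0,-1,0],[8.5,0,0,-6,0],[8.5,0,0,-11,-10],[8.5,0,0,-15,-20],[8.5,0,0,-17,-30]]]'
python3 -m inch '[[[8.5,0,0,0,-10],[8.5,0,0,0,-20],[8.5,0,0,0,-30],[8.5,0,0,0,-40],[8.5,0,0,0,-50]]]'
python3 -c "
from h import *
go([.4477,-.1188,.2],98.5)"
```

```text
clock: 5.82
eef_pos: [0.4479, -0.1188, 0.036]
tool_rot: [0.997, 0.074, 0.0, 0.001]
ft_force: [0.2, -0.3, 0.3]
grip_width: 0.0853
clock: 6.45
eef_pos: [0.449, -0.1189, 0.2096]
tool_rot: [0.943, 0.332, 0.002, 0.002]
ft_force: [-0.2, 0.2, 0.1]
grip_width: 0.0851
clock: 7.08
eef_pos: [0.449, -0.1189, 0.2104]
tool_rot: [0.712, 0.702, 0.001, 0.003]
ft_force: [-0.1, 0.5, 0.2]
grip_width: 0.0848
D [ 0.01 -0.13  1.04] cur psi 89.16 roll options [np.float64(170.66), np.float64(-9.34)] q6 -0.243 p [ 0.449  -0.1189  0.2104] clk 7.075 tilt [ 0.0065 -0.003  -1.    ] w 0.0848 F [-0.1  0.5  0.2]
```

```bash
python3 -m inch '[[[8.5,0,0,0,-9.3],[8.5,0,0,0,-9.3],[8.5,0,0,0,-9.3],[8.5,0,0,0,-9.3],[8.5,0,0,0,-9.3]]]'
python3 - <<'E'
from h import *
im,d,ci=shot('wrist','w2'); P=unproj(ci,d)
m=(P[...,2]>.053)&(P[...,2]<.066); m[:, :200]=0; m[:,360:]=0; m[270:]=0
n,l,st,_=cv2.connectedComponentsWithStats(m.astype(np.uint8)); k=1+np.argmax(st[1:,4]); mm=l==k
print(st[k], rect(P,mm)); go([.4477,-.1188,.2],98.5)
E
```

```text
clock: 7.7
eef_pos: [0.4489, -0.1189, 0.2104]
tool_rot: [0.653, 0.757, 0.001, 0.003]
ft_force: [-0.3, 0.6, -0.8]
grip_width: 0.0844
[260 170  40  63 692] (array([ 0.44916486, -0.11846962]), (61.820068359375, 37.9976692199707), 8.24273681640625)
D [ 0.03 -0.13  1.03] cur psi 98.43 roll options [np.float64(179.93), np.float64(-0.07)] q6 -0.405 p [ 0.4489 -0.1189  0.2103] clk 7.75 tilt [ 0.0064 -0.003  -1.    ] w 0.0851 F [-0.1 -0.4 -0. ]
```

View pics/w2.png

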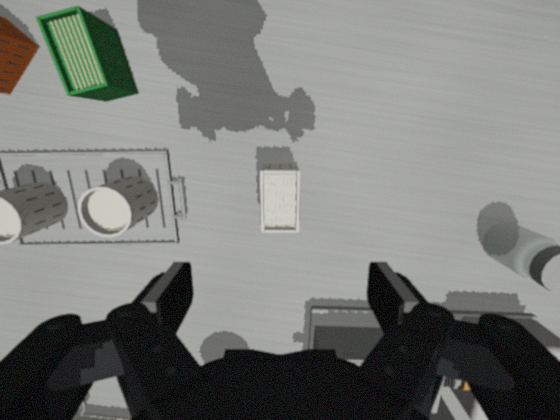

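```bash
python3 -c "
from h import *
go([.62,.05,.28],98.5)"
```

```text
D [14.17 19.44 -6.91] cur psi 98.43 roll options [np.float64(179.93), np.float64(-0.07)] q6 -0.405 p [ 0.4489 -0.1189  0.2103] clk 7.75 tilt [ 0.0064 -0.003  -1.    ] w 0.0851 F [-0.1 -0.4 -0. ]
```

```bash
python3 -m inch '[[[8.5,3,4,-2,0],[8.5,6.5,9,-4,0],[8.5,10,14,-6,0],[8.5,14.2,19.4,-6.9,0],[8.5,14.2,19.4,-6.9,0]]]'
python3 - <<'E'
from h import *
go(); im,d,ci=shot('wrist','w3')
E
```

```text
clock: 8.38
eef_pos: [0.6217, 0.0535, 0.2789]
tool_rot: [0.652, 0.758, 0.001, 0.003]
ft_force: [-0.6, -0.7, -0.8]
grip_width: 0.085
D [0. 0. 0.] cur psi 98.65 roll options [-180, 0] q6 -0.064 p [0.6217 0.0535 0.2789] clk 8.375 tilt [ 0.0066 -0.0025 -1.    ] w 0.085 F [-0.6 -0.7 -0.8]
```

View pics/w3.png

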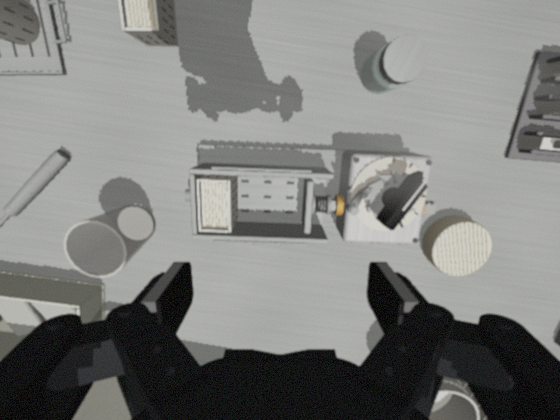

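Run:
```python
from h import *
im,d,ci=load('w3'); P=unproj(ci,d)
b=cv2.resize(im[135:250,180:440],None,fx=3,fy=3,interpolation=cv2.INTER_CUBIC)[:,:,::-1]; cv2.imwrite('pics/c4.png',b)
m=(P[...,2]>.069)&(P[...,2]<.081); s=m.copy()*0; s[145:250,343:440]=1; mm=m&s.astype(bool); print('housing',rect(P,mm))
s=m*0; s[155:245,185:335]=1; m2=(P[...,2]>.074)&(P[...,2]<.084)&s.astype(bool); print('box',rect(P,m2))
m3=(P[...,2]>.105)&(P[...,2]<.135); m3[:150]=0;m3[240:]=0;m3[:,:360]=0;m3[:,435:]=0; print('knob',rect(P,m3))
```

```text
housing (array([0.61541785, 0.17600406]), (107.11384582519531, 92.56372833251953), 6.449456214904785)
box (array([0.64356445, 0.03464658]), (91.25196838378906, 161.4926300048828), 6.309952735900879)
knob (array([0.60297479, 0.17768115]), (14.9327974319458, 65.36521911621094), 67.31600952148438)
```

View pics/c4.png

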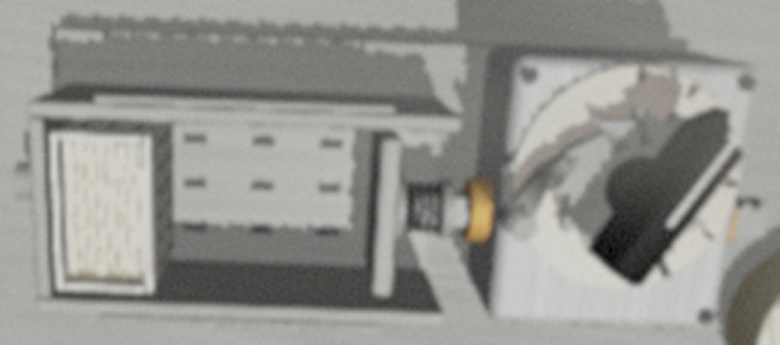

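```bash
cat >> h.py <<'E'
O=np.array([.6385,.0780]); YAW=np.radians(6.4); RP=np.array([[np.cos(YAW),-np.sin(YAW)],[np.sin(YAW),np.cos(YAW)]])
def toP(w): return (np.asarray(w)[...,:2]-O)@RP
def toW(p): return O+RP@np.asarray(p)
E
python3 - <<'E'
from h import *
im,d,ci=load('w3'); P=unproj(ci,d)
m=(P[...,2]>.0)&(P[...,2]<.2)
Q=toP(P)
r=m&(abs(Q[...,0])<.03)&(Q[...,1]>-.13)&(Q[...,1]<.05)
h,e=np.histogram(Q[...,1][r],bins=np.arange(-.13,.05,.004))
for i in range(len(h)):
    k=r&(Q[...,1]>=e[i])&(Q[...,1]<e[i+1]); print(e[i].round(3),h[i],np.percentile(P[...,2][k],[10,50,90]).round(3) if h[i] else '')
m2=r&(P[...,2]>.076)&(Q[...,1]<-.05); print('resident',rect(np.dstack([Q,Q[...,:1]]),m2), Q[m2].min(0),Q[m2].max(0))
print('knob',toP([.60297,.17768]), toW([-.02,.1]),toW([0,-.037]))
go(list(toW([-.02,.1]))+[.2])
E
```

```text
-0.13 0 
-0.126 84 [0.076 0.077 0.078]
-0.122 257 [0.071 0.076 0.078]
-0.118 79 [0.078 0.079 0.08 ]
-0.114 262 [0.07  0.072 0.079]
-0.11 169 [0.07  0.071 0.073]
-0.106 177 [0.07  0.072 0.073]
-0.102 171 [0.071 0.072 0.076]
-0.098 182 [0.07  0.072 0.073]
-0.094 183 [0.071 0.071 0.073]
-0.09 190 [0.07  0.071 0.075]
-0.086 166 [0.07  0.072 0.075]
-0.082 327 [0.032 0.071 0.079]
-0.078 291 [0.019 0.032 0.067]
-0.074 123 [0.018 0.019 0.02 ]
-0.07 122 [0.018 0.019 0.02 ]
-0.066 120 [0.018 0.019 0.02 ]
-0.062 123 [0.018 0.019 0.02 ]
-0.058 120 [0.018 0.019 0.02 ]
-0.054 119 [0.018 0.019 0.02 ]
-0.05 116 [0.018 0.019 0.02 ]
-0.046 121 [0.018 0.019 0.02 ]
-0.042 122 [0.018 0.019 0.02 ]
-0.038 122 [0.018 0.019 0.02 ]
-0.034 122 [0.018 0.019 0.02 ]
-0.03 118 [0.018 0.019 0.02 ]
-0.026 121 [0.018 0.019 0.02 ]
-0.022 122 [0.018 0.019 0.02 ]
-0.018 122 [0.018 0.019 0.02 ]
-0.014 124 [0.018 0.019 0.02 ]
-0.01 123 [0.018 0.019 0.02 ]
-0.006 120 [0.018 0.019 0.02 ]
-0.002 119 [0.018 0.019 0.02 ]
0.002 124 [0.018 0.019 0.02 ]
0.006 299 [0.019 0.043 0.07 ]
0.01 171 [0.07  0.071 0.072]
0.014 109 [0.07  0.071 0.072]
0.018 57 [0.053 0.06  0.062]
0.022 101 [0.018 0.021 0.058]
0.026 123 [0.019 0.02  0.058]
0.03 128 [0.018 0.02  0.058]
0.034 140 [0.018 0.049 0.06 ]
0.038 121 [0.017 0.018 0.06 ]
0.042 98 [0.017 0.018 0.056]
resident (array([ 1.64737701e-05, -1.01034409e-01]), (46.23295593261719, 59.947654724121094), 89.98889923095703) [-0.02995466 -0.12414897] [ 0.029992   -0.07791222]
knob [-0.02419735  0.10301928] [0.60747775 0.17514741] [0.64262435 0.04123059]
D [12.32  0.44  7.84] cur psi 98.61 roll options [-180, 0] q6 -0.064 p [0.6211 0.0528 0.2788] clk 8.425 tilt [ 0.0058 -0.0026 -1.    ] w 0.0849 F [ 0.3  0.4 -0.4]
```

```bash
python3 -c "
from h import *
go([.449,-.1185,.15],98.3)"
```

```text
D [-14.32 -19.65  12.82] cur psi 98.61 roll options [np.float64(-179.69), np.float64(0.31)] q6 -0.064 p [0.6211 0.0528 0.2788] clk 8.425 tilt [ 0.0058 -0.0026 -1.    ] w 0.0849 F [ 0.3  0.4 -0.4]
```

```bash
python3 -m inch '[[[8.5,-4,-5,0,0.3],[8.5,-8,-10,2,0.3],[8.5,-11,-15,6,0.3],[8.5,-14.3,-19.6,10,0.3],[8.5,-14.3,-19.6,12.8,0.3]]]'
python3 -c "
from h import *
go([.449,-.1185,.042],98.3)"
```

```text
clock: 9.05
eef_pos: [0.4457, -0.1205, 0.1497]
tool_rot: [0.656, 0.755, 0.001, 0.003]
ft_force: [1.4, 0.8, -0.1]
grip_width: 0.085
D [ 0.19  0.3  10.77] cur psi 98.03 roll options [np.float64(179.73), np.float64(-0.27)] q6 -0.403 p [ 0.4457 -0.1205  0.1497] clk 9.05 tilt [ 0.0055 -0.0034 -1.    ] w 0.085 F [ 1.4  0.8 -0.1]
```

```bash
python3 -m inch '[[[8.5,0.2,0.3,3.5,-0.2],[8.5,0.2,0.3,7,-0.2],[8.5,0.2,0.3,10,-0.2],[8.5,0.2,0.3,10.8,-0.2],[8.5,0.2,0.3,10.8,-0.2]]]'
python3 -m inch '[[[3,0,0,0,0],[3,0,0,0,0],[3,0,0,0,0],[3,0,0,0,0],[3,0,0,0,0]]]'
python3 -c "
from h import *
go([.449,-.1185,.042],98.3)"
```

```text
clock: 9.68
eef_pos: [0.4482, -0.1188, 0.0419]
tool_rot: [0.655, 0.756, 0.0, 0.003]
ft_force: [1.2, -0.4, -1.0]
grip_width: 0.085
clock: 10.3
eef_pos: [0.449, -0.1191, 0.043]
tool_rot: [0.655, 0.756, 0.001, 0.004]
ft_force: [-0.7, -0.4, 6.4]
grip_width: 0.0372
D [0.06 0.   0.09] cur psi 98.18 roll options [np.float64(179.88), np.float64(-0.12)] q6 -0.401 p [ 0.449  -0.1191  0.043 ] clk 10.3 tilt [ 0.0067 -0.0041 -1.    ] w 0.0372 F [-0.7 -0.4  6.4]
```

```bash
python3 -m inch '[[[3,0,0,-1.5,0],[3,0,0,-4,0],[3,0,0,-8,0],[3,0,0,-12,0],[3,0,0,-12,0]]]'
python3 -c "
from h import *
go(list(toW([0,-.036]))+[.163],96.4)"
```

```text
clock: 10.92
eef_pos: [0.4505, -0.1191, 0.166]
tool_rot: [0.655, 0.756, 0.002, 0.007]
ft_force: [-0.7, -0.0, -3.0]
grip_width: 0.0372
D [13.23 21.3   0.46] cur psi 98.19 roll options [np.float64(-178.21), np.float64(1.79)] q6 -0.4 p [ 0.4505 -0.1191  0.166 ] clk 10.925 tilt [ 0.0134 -0.0058 -0.9999] w 0.0372 F [-0.7 -0.  -3. ]
```

```bash
python3 -m inch '[[[3,3.3,5.3,0,1],[3,6.6,10.6,0,1.8],[3,10,16,0,1.8],[3,13.2,21.3,0.4,1.8],[3,13.2,21.3,0.4,1.8]]]'
python3 -m inch '[[[3,0,0,0,0],[3,0,0,0,0],[3,0,0,0,0],[3,0,0,0,0],[3,0,0,0,0]]]'
python3 - <<'E'
from h import *
go(list(toW([0,-.036]))+[.063],96.4)
shot('wrist','w4')
E
```

```text
clock: 11.55
eef_pos: [0.6437, 0.0454, 0.1587]
tool_rot: [0.665, 0.747, 0.001, 0.005]
ft_force: [-1.3, 0.3, -2.3]
grip_width: 0.0371
clock: 12.18
eef_pos: [0.6437, 0.0449, 0.1594]
tool_rot: [0.665, 0.747, 0.001, 0.005]
ft_force: [0.5, 0.2, -2.1]
grip_width: 0.0372
D [-0.2  -0.24  9.64] cur psi 96.62 roll options [np.float64(-179.78), np.float64(0.22)] q6 -0.043 p [0.6437 0.0449 0.1594] clk 12.175 tilt [ 0.0097 -0.0052 -0.9999] w 0.0372 F [ 0.5  0.2 -2.1]
```

View pics/w4.png

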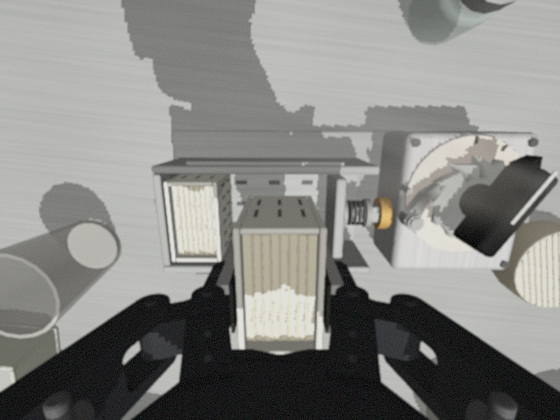

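```bash
python3 -m inch '[[[3,-0.2,-0.24,1.5,0.2],[3,-0.2,-0.24,3,0.2],[3,-0.2,-0.24,5,0.2],[3,-0.2,-0.24,6.5,0.2],[3,-0.2,-0.24,8,0.2]]]'
python3 -c "
from h import *
go(list(toW([0,-.036]))+[.063],96.4)"
```

```text
clock: 12.85
eef_pos: [0.642, 0.0424, 0.0777]
tool_rot: [0.666, 0.746, 0.001, 0.005]
ft_force: [0.2, 0.1, -2.3]
grip_width: 0.0372
D [-0.01  0.04  1.47] cur psi 96.44 roll options [np.float64(-179.96), np.float64(0.04)] q6 -0.044 p [0.642  0.0424 0.0777] clk 12.85 tilt [ 0.0085 -0.0053 -1.    ] w 0.0372 F [ 0.2  0.1 -2.3]
```

```bash
python3 -m inch '[[[3,0,0.04,0.5,0],[3,0,0.04,0.9,0],[3,0,0.04,1.2,0],[3,0,0.04,1.4,0],[3,0,0.04,1.45,0]]]'
python3 -c "
from h import *
go(list(toW([0,-.036]))+[.063],96.4)"
```

```text
clock: 13.48
eef_pos: [0.6426, 0.0424, 0.0635]
tool_rot: [0.666, 0.746, 0.001, 0.005]
ft_force: [-0.4, 0.4, -2.3]
grip_width: 0.0373
D [-0.01 -0.01  0.05] cur psi 96.44 roll options [np.float64(-179.96), np.float64(0.04)] q6 -0.044 p [0.6426 0.0424 0.0635] clk 13.475 tilt [ 0.009  -0.0052 -0.9999] w 0.0373 F [-0.4  0.4 -2.3]
```

```bash
python3 -m inch '[[[3,0,0,0.08,0],[3,0,0,0.08,0],[4.8,0,0,0.08,0],[4.8,0,0,0.08,0],[4.8,0,0,0.08,0]]]'
python3 -m inch '[[[4.8,0,0,-1,0],[4.8,0,0,-3,0],[4.8,0,0,-7,0],[4.8,0,0,-11,0],[4.8,0,0,-14,0]]]'
python3 - <<'E'
from h import *
go(list(toW([0,-.036]))+[.063],96.4)
im,d,ci=shot('wrist','w5');P=unproj(ci,d);Q=toP(P)
m=(P[...,2]>.07)&(P[...,2]<.084)&(abs(Q[...,0])<.033)&(Q[...,1]>-.072)&(Q[...,1]<0)
print(rect(np.dstack([Q,Q[...,:1]]),m))
E
```

```text
clock: 14.1
eef_pos: [0.6428, 0.0424, 0.0629]
tool_rot: [0.666, 0.746, 0.001, 0.005]
ft_force: [-0.1, 0.6, -0.5]
grip_width: 0.0478
clock: 14.72
eef_pos: [0.6422, 0.0432, 0.206]
tool_rot: [0.666, 0.746, 0.002, 0.006]
ft_force: [0.8, 0.0, -0.4]
grip_width: 0.0478
D [-1.00e-02 -1.50e-01  1.43e+01] cur psi 96.44 roll options [np.float64(-179.96), np.float64(0.04)] q6 -0.043 p [0.6422 0.0432 0.206 ] clk 14.725 tilt [ 0.0127 -0.005  -0.9999] w 0.0478 F [ 0.8  0.  -0.4]
(array([ 0.0007028 , -0.03522606]), (62.0080680847168, 38.00025939941406), 0.39650511741638184)
```

View pics/w5.png

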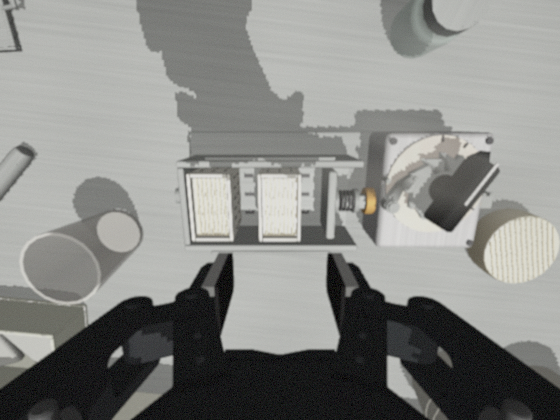

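```bash
python3 -c "
from h import *
go([.46,.35,.27],94)"
```

```text
D [ 32.5  -14.72  -6.44] cur psi 96.43 roll options [np.float64(-177.57), np.float64(2.43)] q6 -0.043 p [0.6439 0.0433 0.2106] clk 14.775 tilt [ 0.0195 -0.0045 -0.9998] w 0.0479 F [0.5 0.4 3.8]
```

```bash
python3 -m inch '[[[8.5,5,-1,-3,1],[8.5,11,-3,-5,2.4],[8.5,17,-6,-6.4,2.4],[8.5,22,-9,-6.4,2.4],[8.5,27,-12,-6.4,2.4]]]'
python3 -c "
from h import *
go([.46,.35,.27],94)"
```

```text
clock: 15.4
eef_pos: [0.4931, 0.2987, 0.2715]
tool_rot: [0.682, 0.731, 0.006, 0.009]
ft_force: [0.8, 0.3, 0.3]
grip_width: 0.0848
D [ 5.35 -2.95  0.06] cur psi 94.02 roll options [np.float64(-179.98), np.float64(0.02)] q6 0.481 p [0.4931 0.2987 0.2715] clk 15.4 tilt [ 0.0213 -0.0033 -0.9998] w 0.0848 F [0.8 0.3 0.3]
```

```bash
python3 -m inch '[[[8.5,3,-1.5,0,0],[8.5,5.3,-3,0,0],[8.5,5.3,-3,0,0],[8.5,5.3,-3,0,0],[8.5,5.3,-3,0,0]]]'
python3 - <<'E'
from h import *
go([.46,.35,.27],94)
im,d,ci=shot('wrist','w6')
E
```

```text
clock: 16.02
eef_pos: [0.4602, 0.3486, 0.2707]
tool_rot: [0.682, 0.731, 0.006, 0.009]
ft_force: [-0.0, -0.6, -0.2]
grip_width: 0.0852
D [ 0.14 -0.01  0.07] cur psi 93.93 roll options [np.float64(179.93), np.float64(-0.07)] q6 0.587 p [0.4602 0.3486 0.2707] clk 16.025 tilt [ 0.0216 -0.0034 -0.9998] w 0.0852 F [-0.  -0.6 -0.2]
```

View pics/w6.png

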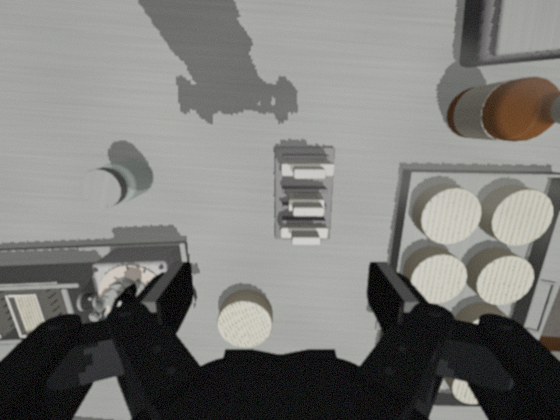

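Run:
```python
from h import *
im,d,ci=load('w6'); P=unproj(ci,d)
b=cv2.resize(im[140:250,260:350],None,fx=5.4,fy=5.4,interpolation=cv2.INTER_CUBIC)[:,:,::-1]; cv2.imwrite('pics/c5.png',b)
sub=np.zeros(d.shape,bool); sub[140:250,265:345]=1
for lo,hi in((.082,.095),(.064,.077),(.050,.0635)):
    m=sub&(P[...,2]>lo)&(P[...,2]<hi)
    n,l,st,_=cv2.connectedComponentsWithStats(m.astype(np.uint8))
    for k in range(1,n):
        if st[k,4]>15: mm=l==k; print(lo,st[k],rect(P,mm),np.median(P[mm][:,2]).round(4))
m=sub&(P[...,2]>.003)&(P[...,2]<.016); print('stand',rect(P,m))
```

```text
0.082 [294 169  32  10 314] (array([0.4380134 , 0.37909601]), (9.739124298095703, 32.93885803222656), 4.052290916442871) 0.0864
0.082 [293 207  31  10 300] (array([0.48001962, 0.38156894]), (10.429235458374023, 33.17401123046875), 3.640805959701538) 0.0864
0.064 [293 167  31   4  45] (array([0.43365558, 0.3779986 ]), (2.174222230911255, 32.83920669555664), 6.910444736480713) 0.0699
0.064 [292 203  31   8  94] (array([0.47581113, 0.38028372]), (7.231811046600342, 34.05523681640625), 14.900259017944336) 0.0706
0.064 [292 236  28   9 228] (array([0.52132086, 0.38411533]), (9.11501407623291, 32.513702392578125), 4.113999843597412) 0.0686
0.05 [281 162  53  15 396] (array([0.43782666, 0.37883191]), (15.051469802856445, 59.742774963378906), 3.9614508152008057) 0.0589
0.05 [289 198  35  13 194] (array([0.47771567, 0.38143787]), (12.676289558410645, 41.7453727722168), 9.517740249633789) 0.0587
0.05 [291 232  28   8 105] (array([0.51793597, 0.38283566]), (7.86462926864624, 34.0681266784668), 16.139820098876953) 0.0565
stand (array([0.47931891, 0.38215451]), (128.3875732421875, 76.9193344116211), 3.658193826675415)
```

View pics/c5.png

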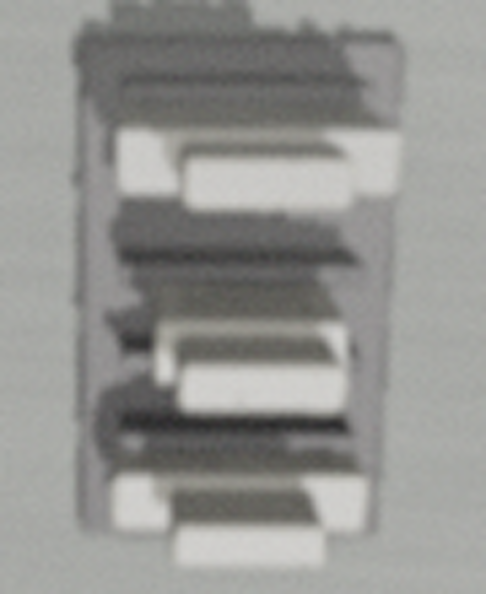

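Crop: the full-size board is the one nearest the robot (pixel 310,174), with a wide 60 mm body. The narrow board is in the middle (308,211) and the low one is farthest away (306,240). I'll grip the near one by the ends of its tab.

```bash
python3 -c "
from h import *
go([.438,.379,.12],93.9);go([.438,.379,.083],93.9)"
```

```text
D [ 3.26 -2.33 15.01] cur psi 93.92 roll options [np.float64(-179.98), np.float64(0.02)] q6 0.588 p [0.4602 0.3486 0.2707] clk 16.075 tilt [ 0.0215 -0.0034 -0.9998] w 0.0848 F [-0.4  0.8 -0.2]
D [ 3.28 -2.41 18.71] cur psi 93.92 roll options [np.float64(-179.98), np.float64(0.02)] q6 0.588 p [0.4602 0.3486 0.2707] clk 16.075 tilt [ 0.0215 -0.0034 -0.9998] w 0.0848 F [-0.4  0.8 -0.2]
```

```bash
python3 -m inch '[[[7.5,1.6,-1.2,5,0],[7.5,3.2,-2.3,10,0],[6.5,3.3,-2.3,14,0],[6.5,3.3,-2.35,15,0],[6.5,3.3,-2.35,15,0]]]'
python3 -c "
from h import *
go([.438,.379,.083],93.9)"
```

```text
clock: 16.7
eef_pos: [0.4383, 0.3789, 0.1203]
tool_rot: [0.683, 0.73, 0.006, 0.009]
ft_force: [0.2, 0.5, 1.2]
grip_width: 0.0651
D [ 0.03 -0.1   3.73] cur psi 93.85 roll options [np.float64(179.95), np.float64(-0.05)] q6 0.654 p [0.4383 0.3789 0.1203] clk 16.7 tilt [ 0.0212 -0.0037 -0.9998] w 0.0651 F [0.2 0.5 1.2]
```

```bash
python3 -m inch '[[[6,0,-0.05,2,0],[6,0,-0.1,3,0],[6,0,-0.1,3.7,0],[6,0,-0.1,3.7,0],[6,0,-0.1,3.7,0]]]'
python3 -m inch '[[[2.5,0,0,0,0],[2.5,0,0,0,0],[2.5,0,0,0,0],[2.5,0,0,0,0],[2.5,0,0,0,0]]]'
python3 -c "
from h import *
go([.438,.379,.083],93.9)"
```

```text
clock: 17.32
eef_pos: [0.4384, 0.379, 0.084]
tool_rot: [0.683, 0.73, 0.006, 0.009]
ft_force: [-0.3, -0.1, 0.4]
grip_width: 0.06
clock: 17.95
eef_pos: [0.4389, 0.3793, 0.0847]
tool_rot: [0.683, 0.73, 0.007, 0.009]
ft_force: [-0.0, -0.8, 5.2]
grip_width: 0.0325
D [-0.02 -0.09  0.17] cur psi 93.85 roll options [np.float64(179.95), np.float64(-0.05)] q6 0.654 p [0.4389 0.3793 0.0847] clk 17.95 tilt [ 0.0233 -0.0021 -0.9997] w 0.0325 F [-0.  -0.8  5.2]
```

```bash
python3 -m inch '[[[2.5,0,0.03,-1.2,0],[2.5,0,0.07,-3,0],[2.5,0,0.14,-6,0],[2.5,0,0.25,-10.5,0],[2.5,0,0.25,-10.5,0]]]'
python3 - <<'E'
from h import *
go(list(toW([0,-.0045]))+[.19],6.4)
shot('wrist','w7')
E
```

```text
clock: 18.58
eef_pos: [0.4408, 0.3815, 0.1944]
tool_rot: [0.683, 0.73, 0.011, 0.01]
ft_force: [0.3, 0.4, -1.2]
grip_width: 0.0322
D [-32.06  17.68   0.92] cur psi 93.86 roll options [np.float64(-92.54), np.float64(87.46)] q6 0.654 p [0.4408 0.3815 0.1944] clk 18.575 tilt [ 0.0296  0.0036 -0.9996] w 0.0322 F [ 0.3  0.4 -1.2]
```

View pics/w7.png

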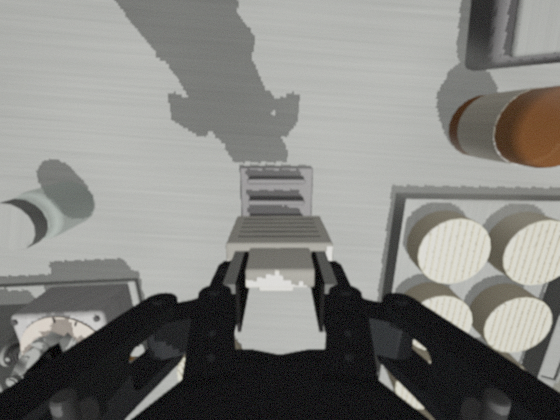

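```bash
python3 -m inch '[[[2.5,-4,2,-3,10],[2.5,-9,5,-5,20],[2.5,-14,8,-5.5,30],[2.5,-19,11,-5.5,40],[2.5,-24,14,-5.5,50]]]'
python3 -c "
from h import *
go(list(toW([0,-.0045]))+[.24],6.4)"
```

```text
clock: 19.25
eef_pos: [0.5941, 0.1488, 0.2492]
tool_rot: [0.929, 0.371, 0.011, 0.004]
ft_force: [-0.4, -0.6, -0.9]
grip_width: 0.0323
D [-1.95  8.53  1.03] cur psi 43.55 roll options [np.float64(-142.85), np.float64(37.15)] q6 1.059 p [0.5941 0.1488 0.2492] clk 19.25 tilt [ 2.350e-02  3.000e-04 -9.997e-01] w 0.0323 F [-0.4 -0.6 -0.9]
```

```bash
python3 -m inch '[[[2.5,-1,4,0,10],[2.5,-1.95,8.5,0,20],[2.5,-1.95,8.5,0,30],[2.5,-1.95,8.5,0,37.1],[2.5,-1.95,8.5,0,37.1]]]'
python3 -m inch '[[[2.5,0,0,1,0],[2.5,0,0,1,0],[2.5,0,0,1,0],[2.5,0,0,1,0],[2.5,0,0,1,0]]]'
python3 - <<'E'
from h import *
go(list(toW([0,-.0045]))+[.185],6.4)
shot('wrist','w8'); shot('top','t8'); shot('scene','s8')
E
```

```text
clock: 19.88
eef_pos: [0.6378, 0.0734, 0.2483]
tool_rot: [0.998, 0.057, 0.01, 0.001]
ft_force: [-0.2, 0.7, -0.5]
grip_width: 0.0324
clock: 20.5
eef_pos: [0.6382, 0.0735, 0.2387]
tool_rot: [0.998, 0.057, 0.01, 0.001]
ft_force: [-0.8, -0.0, 0.1]
grip_width: 0.0321
D [-0.03 -0.01  5.37] cur psi 6.52 roll options [np.float64(-179.88), np.float64(0.12)] q6 1.573 p [0.6382 0.0735 0.2387] clk 20.5 tilt [ 0.0207  0.     -0.9998] w 0.0321 F [-0.8 -0.   0.1]
```

View pics/w8.png

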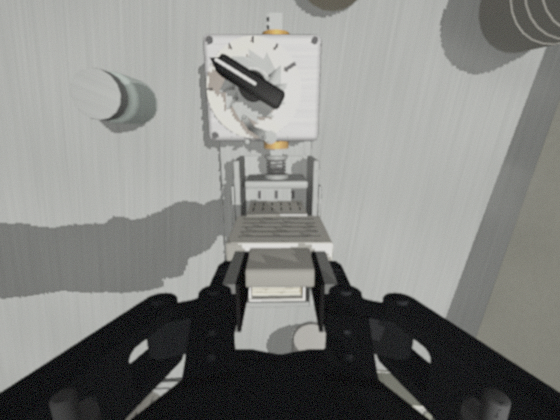

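Run:
```python
from h import *
im,d,ci=load('w8'); P=unproj(ci,d); Q=toP(P)
m=(P[...,2]>.1)&(abs(Q[...,0])<.04)&(abs(Q[...,1])<.05); m[:200]=0; m[300:]=0;m[:,:225]=0;m[:,335:]=0
for z in np.arange(.155,.26,.005):
    k=m&(abs(P[...,2]-z)<.0025)
    if k.sum()>5: print(z.round(3),k.sum(),'y',np.percentile(Q[k][:,1],[2,50,98]).round(4),'x',np.percentile(Q[k][:,0],[1,99]).round(4))
im,d,ci=load('w8')
k=(P[...,2]>.067)&(P[...,2]<.075)&(abs(Q[...,0])<.028)&(Q[...,1]>.0)&(Q[...,1]<.03); print('platen',np.percentile(Q[k][:,1],[2,50,98]))
a=cv2.resize(im[160:310,215:340],None,fx=4,fy=4,interpolation=cv2.INTER_CUBIC); cv2.imwrite('pics/c6.png',a[:,:,::-1])
```

```text
0.16 8 y [0.0064 0.0065 0.0066] x [-0.0264  0.0019]
0.165 174 y [0.0064 0.0067 0.0071] x [-0.0277  0.0292]
0.17 185 y [0.0063 0.0067 0.0071] x [-0.0283  0.0294]
0.175 210 y [0.0062 0.0066 0.0069] x [-0.0281  0.0293]
0.18 212 y [0.0061 0.0065 0.007 ] x [-0.0284  0.0293]
0.185 217 y [0.0059 0.0064 0.0068] x [-0.0286  0.0293]
0.19 273 y [0.0058 0.0063 0.0068] x [-0.0283  0.029 ]
0.195 276 y [0.0056 0.0062 0.0067] x [-0.0285  0.0291]
0.2 276 y [0.0056 0.0061 0.0066] x [-0.0286  0.0289]
0.205 349 y [0.0055 0.006  0.0066] x [-0.0282  0.0292]
0.21 437 y [-0.0015  0.0058  0.0063] x [-0.0295  0.0298]
0.215 849 y [-0.0032  0.0038  0.0059] x [-0.0288  0.0295]
0.22 235 y [0.003  0.0037 0.0042] x [-0.0158  0.0165]
0.225 280 y [0.0031 0.0036 0.0046] x [-0.0159  0.0163]
0.23 414 y [-0.0121  0.0036  0.0077] x [-0.0259  0.0244]
0.235 501 y [-0.0117  0.0035  0.0078] x [-0.0259  0.0262]
0.24 1641 y [-0.0063  0.0002  0.0076] x [-0.0222  0.0223]
0.245 254 y [-0.0086  0.0073  0.0079] x [-0.0247  0.0246]
0.25 258 y [-0.0061  0.0073  0.008 ] x [-0.0228  0.0223]
0.255 262 y [-0.0028  0.0073  0.008 ] x [-0.0228  0.0221]
platen [0.00902911 0.01260546 0.01624966]
```

View pics/c6.png

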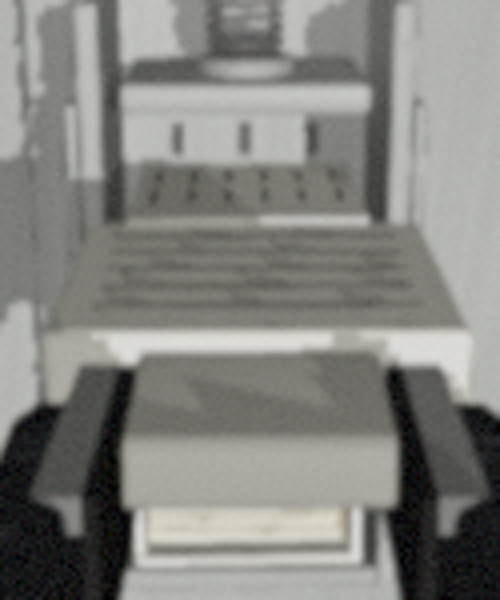

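```bash
python3 -c "
from h import *
go(list(toW([0,-.0085]))+[.102],6.4)"
python3 -m inch '[[[2.5,-0.07,0.4,3,0],[2.5,-0.1,0.4,6,0],[2.5,-0.2,0.4,9,0],[2.5,-0.25,0.4,11,0],[2.5,-0.3,0.4,12,0]]]'
python3 -c "
from h import *
go(list(toW([0,-.0085]))+[.0967],6.4)"
```

```text
D [-0.19  0.37 13.65] cur psi 6.51 roll options [np.float64(-179.89), np.float64(0.11)] q6 1.573 p [0.6381 0.0734 0.2385] clk 20.65 tilt [ 0.0203  0.     -0.9998] w 0.0322 F [-1.  -0.5 -0.6]
clock: 21.28
eef_pos: [0.6373, 0.069, 0.1171]
tool_rot: [0.998, 0.057, 0.009, 0.001]
ft_force: [0.2, -0.0, -0.3]
grip_width: 0.0323
D [ 0.19 -0.03  2.04] cur psi 6.51 roll options [np.float64(-179.89), np.float64(0.11)] q6 1.566 p [0.6373 0.069  0.1171] clk 21.275 tilt [ 1.820e-02 -2.000e-04 -9.998e-01] w 0.0323 F [ 0.2 -0.  -0.3]
```

```bash
python3 -m inch '[[[2.5,0.1,0,0.7,0],[2.5,0.15,0,1.3,0],[2.5,0.15,0,1.7,0],[2.5,0.15,0,1.9,0],[2.5,0.15,0,1.95,0]]]'
python3 -c "
from h import *
go(list(toW([0,-.0085]))+[.0967],6.4); shot('wrist','w9')"
```

```text
clock: 21.9
eef_pos: [0.6392, 0.0692, 0.0978]
tool_rot: [0.998, 0.057, 0.009, 0.001]
ft_force: [-0.6, -0.2, -0.9]
grip_width: 0.032
D [ 0.02 -0.03  0.11] cur psi 6.51 roll options [np.float64(-179.89), np.float64(0.11)] q6 1.566 p [0.6392 0.0692 0.0978] clk 21.9 tilt [ 1.860e-02 -2.000e-04 -9.998e-01] w 0.032 F [-0.6 -0.2 -0.9]
```

View pics/w9.png

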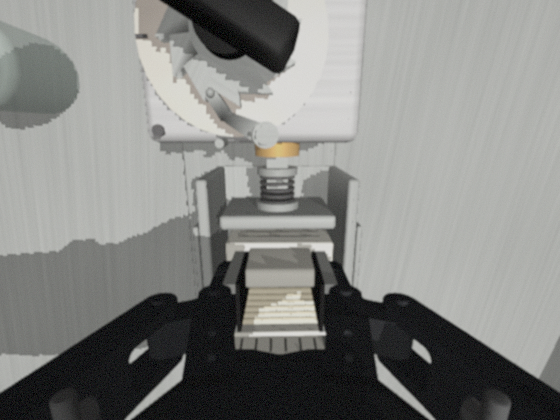

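```bash
python3 -m inch '[[[2.5,0,0,0.1,0],[2.5,0,0,0.12,0],[4.6,0,0,0.12,0],[4.6,0,0,0.12,0],[4.6,0,0,0.12,0]]]'
python3 -c "
from h import *
go()"
python3 -m inch '[[[4.6,0,0,-1,0],[4.6,0,0,-3,0],[4.6,0,0,-7,0],[4.6,0,0,-12,0],[4.6,0,0,-12,0]]]'
python3 - <<'E'
from h import *
go(list(toW([-.02,.1]))+[.24],6.4)
im,d,ci=shot('wrist','w10');P=unproj(ci,d);Q=toP(P)
m=(P[...,2]>.06)&(P[...,2]<.12)&(abs(Q[...,0])<.035)&(Q[...,1]>-.13)&(Q[...,1]<.03)
for a,b in((.09,.12),(.076,.084),(.066,.0745)):
  for y0,y1 in ((-.06,-.018),(-.018,.0045),(.0045,.03)):
    k=(P[...,2]>a)&(P[...,2]<b)&(abs(Q[...,0])<.035)&(Q[...,1]>y0)&(Q[...,1]<y1)
    if k.sum()>10: print(a,y0,k.sum(),rect(np.dstack([Q,Q[...,:1]]),k))
E
```

```text
clock: 22.58
eef_pos: [0.6394, 0.0692, 0.0967]
tool_rot: [0.998, 0.057, 0.009, 0.001]
ft_force: [0.1, -0.5, 0.5]
grip_width: 0.0461
D [0. 0. 0.] cur psi 6.51 roll options [-180, 0] q6 1.566 p [0.6394 0.0692 0.0967] clk 22.575 tilt [ 1.880e-02 -2.000e-04 -9.998e-01] w 0.0461 F [ 0.1 -0.5  0.5]
clock: 23.2
eef_pos: [0.6401, 0.0696, 0.2235]
tool_rot: [0.998, 0.057, 0.015, 0.0]
ft_force: [-0.2, -0.0, -0.7]
grip_width: 0.0459
D [ -1.99 -10.86  -1.74] cur psi 6.51 roll options [np.float64(-179.89), np.float64(0.11)] q6 1.566 p [0.6401 0.0696 0.2235] clk 23.2 tilt [ 0.0305  0.0011 -0.9995] w 0.0459 F [-0.2 -0.  -0.7]
0.09 -0.018 467 (array([ 0.00093485, -0.00477294]), (9.622024536132812, 32.929443359375), 89.81639862060547)
0.076 -0.06 486 (array([ 0.00038981, -0.03622274]), (62.29595184326172, 36.32313919067383), 0.01729203760623932)
0.076 -0.018 224 (array([ 8.81214142e-05, -8.86110592e-03]), (60.34911346435547, 18.26445198059082), 0.008315404877066612)
0.066 -0.06 1666 (array([ 0.00026665, -0.03678981]), (56.213871002197266, 30.78180694580078), 0.44366541504859924)
0.066 -0.018 555 (array([-3.69548798e-05, -7.14043617e-03]), (60.963584899902344, 19.320837020874023), 0.48669901490211487)
0.066 0.0045 593 (array([6.41822815e-05, 1.25872650e-02]), (8.045706748962402, 63.76047897338867), 89.84021759033203)
```

View pics/w10.png

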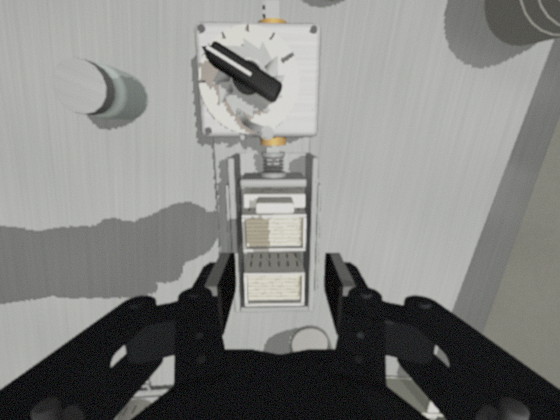

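```bash
python3 -m inch '[[[4.6,-1.9,-5,-1.7,-10],[4.6,-1.9,-10.8,-1.7,-20],[4.6,-1.9,-10.8,-1.7,-30],[4.6,-1.9,-10.8,-1.7,-40],[4.6,-1.9,-10.8,-1.7,-50]]]'
python3 - <<'E'
from h import *
go(list(toW([-.02,.1]))+[.15],66.4)
im,d,ci=shot('wrist','w11');P=unproj(ci,d)
go(list(toW([-.02,.1]))+[.15],66.4)
m=(P[...,2]>.11)&(P[...,2]<.135)&(np.hypot(P[...,0]-.6075,P[...,1]-.175)<.05); print(rect(P,m))
E
```

```text
clock: 23.88
eef_pos: [0.6064, 0.1748, 0.2354]
tool_rot: [0.879, 0.476, 0.01, 0.006]
ft_force: [0.3, 0.0, 0.3]
grip_width: 0.046
D [-0.02 -0.09  8.54] cur psi 56.89 roll options [np.float64(170.49), np.float64(-9.51)] q6 0.862 p [0.6064 0.1748 0.2354] clk 23.875 tilt [ 2.330e-02 -1.000e-04 -9.997e-01] w 0.046 F [0.3 0.  0.3]
D [-0.01 -0.11  8.54] cur psi 57.07 roll options [np.float64(170.67), np.float64(-9.33)] q6 0.858 p [0.6064 0.1747 0.2354] clk 23.925 tilt [ 2.320e-02 -1.000e-04 -9.997e-01] w 0.0462 F [ 0.2 -0.5 -0.6]
(array([0.60455035, 0.17753679]), (14.066850662231445, 61.61513900756836), 66.38846588134766)
```

View pics/w11.png

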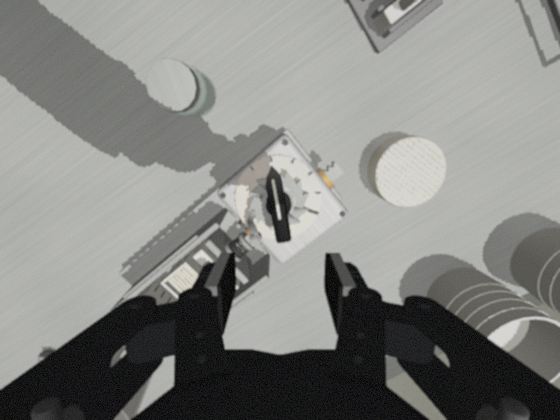

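```bash
python3 -m inch '[[[4.8,0,-0.1,3,-9.3],[4.8,0,-0.1,6,-9.3],[4.8,0,-0.1,8.5,-9.3],[4.8,0,-0.1,8.5,-9.3],[4.8,0,-0.1,8.5,-9.3]]]'
python3 -c "
from h import *
go([.6075,.1755,.113],66.4)"
```

```text
clock: 24.55
eef_pos: [0.6078, 0.1752, 0.151]
tool_rot: [0.837, 0.547, 0.01, 0.006]
ft_force: [0.3, 0.2, -0.5]
grip_width: 0.0482
D [-0.03 -0.12  3.8 ] cur psi 66.31 roll options [np.float64(179.91), np.float64(-0.09)] q6 0.697 p [0.6078 0.1752 0.151 ] clk 24.55 tilt [ 0.0238  0.     -0.9997] w 0.0482 F [ 0.3  0.2 -0.5]
```

```bash
python3 -m inch '[[[4.8,0,-0.1,1.5,0],[4.8,0,-0.1,3,0],[4.8,0,-0.1,3.8,0],[4.8,0,-0.1,3.8,0],[4.8,0,-0.1,3.8,0]]]'
python3 -m inch '[[[0.5,0,0,0,0],[0.5,0,0,0,0],[0.5,0,0,0,0],[0.5,0,0,0,0],[0.5,0,0,0,0]]]'
python3 -c "
from h import *
go([.6075,.1755,.113],66.4)"
```

```text
clock: 25.18
eef_pos: [0.6081, 0.1757, 0.1133]
tool_rot: [0.837, 0.547, 0.01, 0.007]
ft_force: [-0.3, -0.3, -0.7]
grip_width: 0.0483
clock: 25.8
eef_pos: [0.608, 0.1747, 0.114]
tool_rot: [0.837, 0.547, 0.01, 0.007]
ft_force: [-2.9, -4.1, 6.0]
grip_width: 0.0129
D [ 0.05 -0.08  0.1 ] cur psi 66.27 roll options [np.float64(179.87), np.float64(-0.13)] q6 0.698 p [0.608  0.1747 0.114 ] clk 25.8 tilt [ 0.0244 -0.0015 -0.9997] w 0.0129 F [-2.9 -4.1  6. ]
```

```bash
python3 -m inch '[[[0.5,0,0,0,8],[0.5,0,0,0,16],[0.5,0,0,0,24],[0.5,0,0,0,32],[0.5,0,0,0,35]]]'
python3 - <<'E'
from h import *
go([.6075,.1755,.113],66.4); print(get_obs()['ft_torque'])
E
```

```text
clock: 26.42
eef_pos: [0.6072, 0.1738, 0.1141]
tool_rot: [0.963, 0.269, 0.011, 0.005]
ft_force: [-2.0, -3.5, 3.9]
grip_width: 0.0135
D [ 0.11 -0.14  0.11] cur psi 31.16 roll options [np.float64(144.76), np.float64(-35.24)] q6 1.31 p [0.6072 0.1738 0.1141] clk 26.425 tilt [ 0.0231 -0.0038 -0.9997] w 0.0135 F [-2.  -3.5  3.9]
[-1.29174293  0.88569007  0.2294647 ]
```

```bash
python3 -m inch '[[[0.5,0,0,0,9],[0.5,0,0,0,18],[0.5,0,0,0,27],[0.5,0,0,0,36],[0.5,0,0,0,40]]]'
python3 - <<'E'
from h import *
go([.6075,.1755,.113],66.4); print(get_obs()['ft_torque'])
shot('wrist','w12'); shot('top','t12')
E
```

```text
clock: 27.05
eef_pos: [0.606, 0.1736, 0.114]
tool_rot: [0.997, -0.078, 0.01, 0.001]
ft_force: [-2.7, -2.4, 4.4]
grip_width: 0.0129
D [ 0.12 -0.21  0.1 ] cur psi -8.96 roll options [np.float64(104.64), np.float64(-75.36)] q6 2.011 p [0.606  0.1736 0.114 ] clk 27.05 tilt [ 0.0205 -0.0043 -0.9998] w 0.0129 F [-2.7 -2.4  4.4]
[-0.69310322  1.40954519  0.18837376]
```

View pics/w12.png

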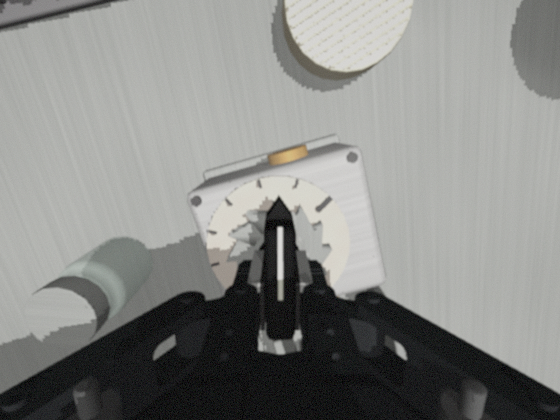

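```bash
python3 -m inch '[[[0.5,0,0,0,8],[0.5,0,0,0,16],[0.5,0,0,0,24],[0.5,0,0,0,32],[0.5,0,0,0,38]]]'
python3 - <<'E'
from h import *
go([.6075,.1755,.113],-53.6); print(get_obs()['ft_torque'])
E
```

```text
clock: 27.78
eef_pos: [0.605, 0.1741, 0.114]
tool_rot: [0.917, -0.398, 0.009, -0.002]
ft_force: [-2.9, -0.7, 4.8]
grip_width: 0.0127
D [ 0.07 -0.27  0.1 ] cur psi -46.87 roll options [np.float64(-173.27), np.float64(6.73)] q6 2.673 p [0.605  0.1741 0.114 ] clk 27.775 tilt [ 0.0186 -0.0033 -0.9998] w 0.0127 F [-2.9 -0.7  4.8]
[-0.35831683  1.51670742  0.40301429]
```

```bash
python3 -m inch '[[[0.5,0,0,0,5],[0.5,0,0,0,10],[0.5,0,0,0,13.5],[0.5,0,0,0,13.5],[0.5,0,0,0,13.5]]]'
python3 - <<'E'
from h import *
go([.6075,.1755,.113],-53.6); print(get_obs()['ft_torque'])
im,d,ci=shot('wrist','w13'); P=unproj(ci,d)
E
```

```text
clock: 28.4
eef_pos: [0.6048, 0.1745, 0.1139]
tool_rot: [0.865, -0.502, 0.008, -0.003]
ft_force: [-1.5, -0.3, 3.5]
grip_width: 0.0126
D [ 0.05 -0.29  0.1 ] cur psi -60.25 roll options [np.float64(173.35), np.float64(-6.65)] q6 2.907 p [0.6048 0.1745 0.1139] clk 28.4 tilt [ 0.018  -0.0025 -0.9998] w 0.0126 F [-1.5 -0.3  3.5]
[-0.09022181  1.07245849  0.4025397 ]
```

View pics/w13.png

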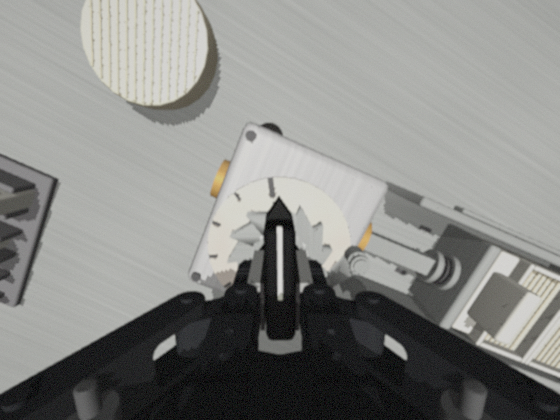

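```bash
python3 -m inch '[[[0.5,0,0,0,1.5],[0.5,0,0,0,2],[0.5,0,0,0,2],[3.6,0,0,0,2],[3.6,0,0,0,2]]]'
python3 -m inch '[[[4,0,0,0,0],[4,0,0,0,0],[4,0,0,-1,0],[4,0,0,-4,0],[4,0,0,-9,0]]]'
python3 - <<'E'
from h import *
go([.6075,.1755,.113],-53.6)
im,d,ci=shot('wrist','w14'); P=unproj(ci,d)
E
```

```text
clock: 29.08
eef_pos: [0.6055, 0.1746, 0.1139]
tool_rot: [0.856, -0.517, 0.009, -0.004]
ft_force: [0.2, -1.1, 0.3]
grip_width: 0.0356
clock: 29.7
eef_pos: [0.6025, 0.1744, 0.2034]
tool_rot: [0.856, -0.517, 0.007, -0.003]
ft_force: [0.0, -0.1, 0.5]
grip_width: 0.0401
D [ 0.04 -0.38  9.05] cur psi -62.32 roll options [np.float64(171.28), np.float64(-8.72)] q6 2.944 p [0.6025 0.1744 0.2034] clk 29.7 tilt [ 0.0155 -0.0034 -0.9999] w 0.0401 F [ 0.  -0.1  0.5]
```

View pics/w14.png

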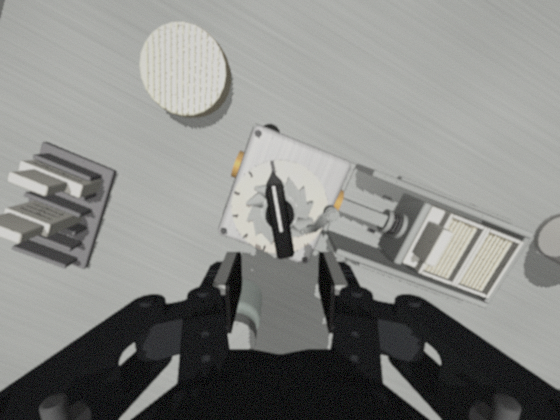

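```bash
python3 -m inch '[[[4,0,0,-3,0],[4,0,0,-6,0],[4,0,0,-8,0],[4,0,0,-8,0],[4,0,0,-8,0]]]'
python3 - <<'E'
from h import *
go()
im,d,ci=shot('wrist','w15'); P=unproj(ci,d);Q=toP(P)
shot('scene','s15'); shot('top','t15')
m=(P[...,2]>.105)&(P[...,2]<.135)&(np.hypot(P[...,0]-.6075,P[...,1]-.175)<.05); c,s,a=rect(np.dstack([Q,Q[...,:1]]),m); print('knob press',c,s,a)
for z0,z1,y0,y1 in((.075,.085,-.125,-.079),(.075,.085,-.079,-.044),(.088,.11,-.06,0),(.065,.074,-.03,.0)):
    k=(P[...,2]>z0)&(P[...,2]<z1)&(abs(Q[...,0])<.033)&(Q[...,1]>y0)&(Q[...,1]<y1)
    print(k.sum(),rect(np.dstack([Q,Q[...,:1]]),k),Q[k][:,1].min(),Q[k][:,1].max())
u,v=proj(ci,[*toW([-.02,.1]),.1]).astype(int); x0=max(u-55,0)
cv2.imwrite('pics/c15.png',cv2.resize(im[max(v-60,0):v+90,x0:x0+200],None,fx=4,fy=4,interpolation=cv2.INTER_CUBIC)[:,:,::-1])
E
```

```text
clock: 30.38
eef_pos: [0.6036, 0.1754, 0.2924]
tool_rot: [0.856, -0.517, 0.012, -0.008]
ft_force: [0.9, 0.1, -0.7]
grip_width: 0.0396
D [0. 0. 0.] cur psi -62.32 roll options [-180, 0] q6 2.945 p [0.6036 0.1754 0.2924] clk 30.375 tilt [ 2.900e-02  6.000e-04 -9.996e-01] w 0.0396 F [ 0.9  0.1 -0.7]
knob press [-0.01692942  0.10384404] (64.37651062011719, 13.917661666870117) 30.773723602294922
652 (array([-7.09724426e-05, -1.01947784e-01]), (65.82457733154297, 45.694061279296875), 0.24125340580940247) -0.12481006620774378 -0.07905838716792876
316 (array([ 0.00016166, -0.06151962]), (63.17941665649414, 34.7896842956543), 0.13851961493492126) -0.07885699636607124 -0.04405953320357086
348 (array([ 0.000327  , -0.03452849]), (10.607741355895996, 34.11429977416992), 89.80123138427734) -0.03986019129677164 -0.029245808371207056
497 (array([ 0.00010188, -0.02477642]), (64.59607696533203, 10.416020393371582), 0.10459879785776138) -0.029988179896310103 -0.01951622544631674
```

View pics/c15.png

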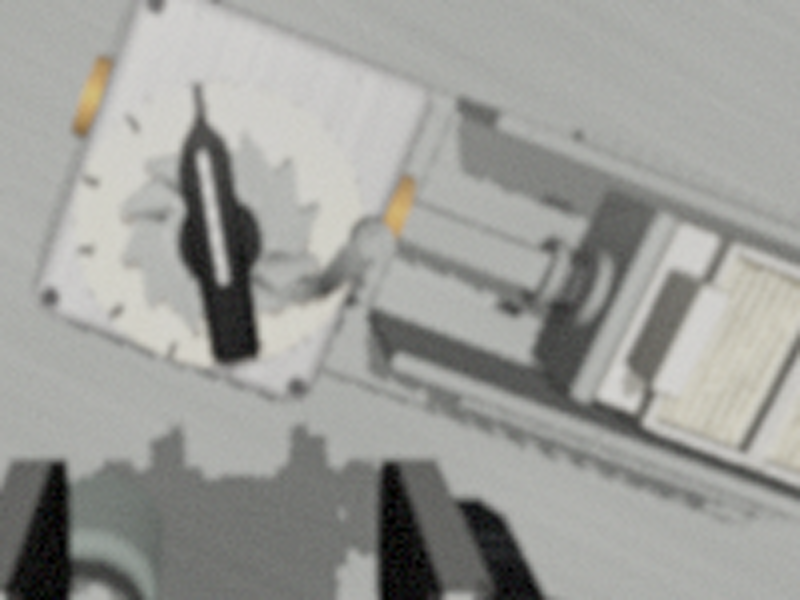

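View pics/t15.png

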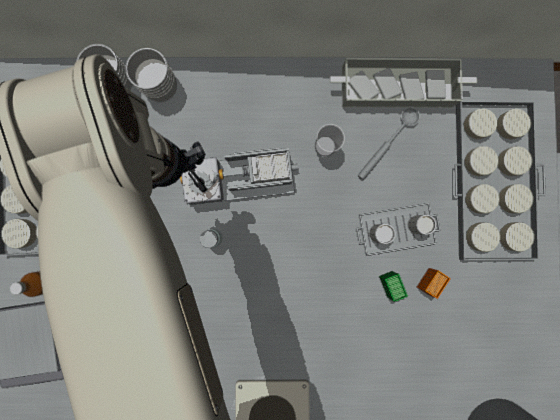

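View pics/s15.png

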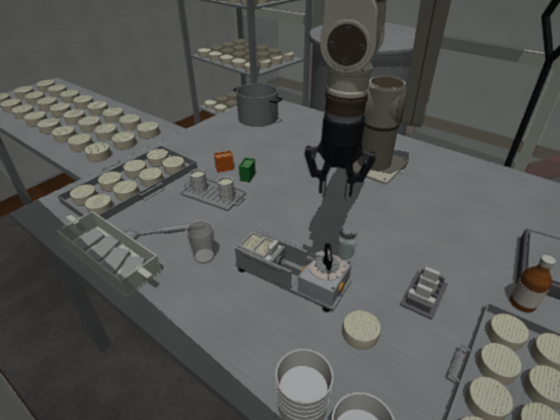

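```bash
python3 -c "
from h import *
print(ticket.job_done())"
```

```text
the job is handed in; nothing more can be done
None
```

The job is done and handed in at about 30 s of the 72 s allowed. The oblong mould and the full-size board are in the press, and the knob is wound to the long mark.

- **Mould:** The tray and the box left no room to use one grip for both. I lifted it upright from the tray across its long side, set it on the table, regripped it across its short side and stood it in the box.
- **Board:** I lifted the full-size board by its tab and stood it between the mould and the platen.
- **Knob:** I turned it clockwise from tooth 1 to about 9° past the long mark and let go, and it settled back on that tooth.

**Last checks:**
- **Nose:** It measures 149° against the long mark's 150° and lies on the mark in the picture. I judged the pawl caught from that and the picture, with no direct reading.
- **Pack:** The platen face is at press y ≈ -30 mm, as expected for a full pack. The resident, the mould and the board stand in a row with no visible gaps.
- **Other things:** The round moulds, the other boards, the green and orange boxes and the rest look unmoved. The gripper is clear of everything.

None of these checks failed. One small deviation was that the tool drifted up to about 1.7° off vertical during some moves, with no visible effect on the result.

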